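# Find the shaft flat and hold the set-screw collar on it

## Robot

A 7-joint arm with a two-finger parallel gripper is mounted at the origin on a cart in front of the work surface, level with it; the furniture and walls round the work are solid. World frame = base frame: x ahead of the robot, y to its left, z up, the work surface at z = 0. Lengths are in m, angles in rad, forces in N, time in s.
With the tool pointing down it reaches from about 0.425 to 0.95 m from the base axis. Payload 16.7 kg.
Tool frame: the origin (TCP) lies on the centre line of the jaws, within the pads' length; the fingertips stand 25 mm ahead of it and the grasp point (between the pads) lies 6 mm ahead of it; z points along the fingers, y is the direction in which the jaws open and shut (so a half turn about z gives the same grasp; the last joint's range is limited). The gripper opens to 94 mm and grips with 3 to 60 N. Pads are 16 mm wide; open, the fingers measure 119 mm over their backs; the gripper's body (75 mm by 177 mm) begins 78 mm behind the grasp point.
Start: joints at [1.194, 0.426, 0.074, 1.606, -0.034, 1.111, -0.067], TCP at [0.152, -0.658, 0.23] pointing down, gripper open.
Joint ranges: [-2.85, 2.85], [-0.5, 2.14], [-1.23, 1.37], [0.21, 2.46], [-1.02, 4.16], [0.16, 2.05], [-2.73, 2.73]. Speed limits (rad/s): [1.89, 1.89, 2.39, 2.39, 3.01, 3.01, 3.01].

## Interface

Orientations are given as a rotation vector (axis times angle).
In Python, from cell import r gives the robot as it stands.
- The arm moves only by the shell command python3 -m pendant 'ROWS' [OPENING] [FORCE]. ROWS is JSON, a list of rows, each a list of 4 numbers: the shift along the world's x, y, z in mm, then the turn about the world's z in rad. In form: [[dx, dy, dz, spin], ...]. A call has exactly 8 rows; each row is the pose to reach, as a shift and turn from the pose measured when the call began; what a row does not reach only later rows make up. A row lasts 1/8 s, in which the tool goes at most 62.5 mm and 10.7 degrees, less where a joint would pass 70% of its speed; a pose out of reach is approached as far as the arm can. A call with a gripper value outside its range is refused whole. OPENING is the closure, from -1 (fully open) to 1 (shut), so that 0 is half open, set as the call begins (- or left out, the last holds). The fingers move at their own pace and stop on an object; FORCE is the grip in N (left out, the last holds). Time passes only in rows, so rows that repeat a pose let the fingers close, or fill a call up. It gives the time, the measured TCP pose, the force and the opening at its end, in the units of the state.
- r.read_state(): the state, without advancing time (a new reading comes with each control period).
- r.get_image(name): name is "scene" or "top"; returns (picture, depth): 400x640x3 uint8, red, green, blue; 400x640 float32, m along the optical axis (not along the pixel's ray), 0 where there is no reading.
- r.camera_params(name): a dict with "K" (3x3 intrinsics, pixels), "R" (3x3) and "t" (3): a world point X has camera coordinates R X + t. Camera axes: x right, y down, z forward; pixel columns grow to the right and rows downward; lengths in m; the calibration is good to about 2 mm. A picture is of the moment at which its call begins. camera_params takes no time and is no camera call.
- r.job_done(): hands the job in, once; it reports no verdict.
The state is a dict: "time": time; "joint_positions": joint angles; "joint_velocities": joint speeds; "tau": joint torques, N m; "ee_pos": TCP position; "ee_rot": TCP orientation; "force": force on the tool from outside, world axes, zero at the start; "torque": the same for the moment, N m; "gripper_width": finger opening in m.
Only numpy, scipy, OpenCV 4.12 (cv2) and the standard library are available. Lean on these libraries where they do the work, as an engineer would, in place of code of your own. Each camera call takes 0.05 s, during which the arm holds its last target.

## Task

Take the upright shaft of the small mixer drive between the fingers and turn it until its yellow flat faces the red pointer on the gearbox. Then lift the blue collar out of the steel tray, slip it down over the shaft with its brass set screw on the flat's side, and finish still gripping it upright there: the screw at the black line half-way up the flat and pressed lightly against the flat, so that a colleague can tighten it. Do not let go of the collar at the end, and leave the other things where they are.

Things in the scene. Friction and masses are not known exactly. Their poses are not given: they have to be found in the camera images.
- drive: fixed grey mixer drive (place and yaw vary): gearbox 110 x 90 x 55 mm, dark boss to 61 mm, motor can 56 mm out of its +x side. Origin: underside, on the shaft's axis, z up. A red triangle on its top at the -x side points at the shaft. The steel shaft, 24 mm thick, is round from 61 to 85 mm height; from there to its end at 135 mm it has one flat
- shaft (a joint): turn of the shaft about its vertical axis, rad, counterclockwise from above; 0 when the flat faces the red pointer (the drive's -x). It starts 0.45 to 1.35 rad away on the positive side. It stays where it is left; friction about 0.10 N m
- d_end: D-shaped end of the shaft, 50 mm tall, turning with it. Origin on the shaft axis at the flat's lower end, z up; the flat is the yellow face with outward normal -x, 7.5 mm from the axis, 18.7 mm wide, open at the top; the rest is round, radius 12 mm. Squarely across the flat it measures 19.5 mm, elsewhere up to 24 mm. The top 3 mm taper inward; below the flat the full round makes a step
- flat_mid (a point): middle of the yellow flat, on its surface, 25 mm above the flat's lower end, at the black line
- collar: loose blue collar, 26 mm tall, about 0.14 kg, in the tray, bore (30 mm) upright. Origin: centre of its underside on the bore axis, z up. 52 mm along x; grip its milled parallel sides at +y and -y, 42 mm apart. Brass set screw along -x (roughly toward the robot at the start), white dot above it; head out to 31 mm from the axis. The collar passes the shaft only with the screw at the flat
- screw_tip (a point): centre of the set screw's inner end (5 mm thick), which sticks into the collar's bore: 9.8 mm from the bore's axis toward the collar's -x, 13 mm above its underside
- tray: fixed shallow steel tray, 154 (x) x 244 (y) mm, rim 21 mm high, floor 2 mm above the worktop. Origin: centre of its underside. The collar lies in its +y half
- float: blue foam float 50 x 72 x 16 mm lying in the tray's -y half; to be left alone. Origin: centre of its underside
- stock: white bottle with yellow cap, 44 mm in diameter, 100 mm tall, standing behind the drive; to be left alone. Origin: centre of its underside
Things that resemble listed ones, but are neither listed nor needed, are in the scene too. Of the things that look like the collar, the middle-sized one is meant.

How it is judged:
By the outcome, as a careful person would: the job done as asked, in the order asked, and still so for the second after the job is handed in, while the arm keeps its last pose, push and grip.
It also fails if it takes over 58 s, if anything falls off the work surface, if the arm or the gripper's body presses on something with over 40 N, if the wrist force passes 120 N, or if a joint passes its speed limit or range.

## Working session

There is one attempt and no reset: what is moved stays moved. The work goes in short steps, Python scripts to look and compute and a shell command to move; the robot and the scene stay as the last step left them, time stands still between calls to the robot, and variables do not carry over. Pictures are saved under pics/ and viewed, and the job is handed in when it is done.

```bash
mkdir -p pics; ls; cat > h.py <<'E'
from cell import r
import numpy as np, cv2
def snap(n,f):
    p,d=r.get_image(n); cv2.imwrite('pics/%s.png'%f,p[:,:,::-1]); np.save('pics/%s.npy'%f,d); return p,d
def world(n,d,u,v,z=None):
    c=r.camera_params(n);K,R,t=np.array(c['K']),np.array(c['R']),np.array(c['t'])
    ray=np.linalg.inv(K)@np.array([u,v,1.]); o=-R.T@t; w=R.T@ray
    if z is None: return o+w*d[int(v),int(u)]
    return o+w*(z-o[2])/w[2]
def pix(n,X):
    c=r.camera_params(n);p=np.array(c['K'])@(np.array(c['R'])@np.array(X)+np.array(c['t']));return p[:2]/p[2]
def crop(f,u0,v0,u1,v1,s,o):
    p=cv2.imread('pics/%s.png'%f)[v0:v1,u0:u1]; cv2.imwrite('pics/%s.png'%o,cv2.resize(p,None,fx=s,fy=s,interpolation=cv2.INTER_CUBIC))
E
python3 - <<'E'
from h import *
snap('scene','s0');snap('top','t0')
s=r.read_state();print(s)
for n in('scene','top'):
    c=r.camera_params(n);print(n,-np.array(c['R']).T@np.array(c['t']),np.array(c['R'])[2])
E
```

```text
pics
{'time': 0.1, 'joint_positions': array([ 1.19448405,  0.42663878,  0.07382873,  1.60654447, -0.03410417,
        1.11078482, -0.06711   ]), 'joint_velocities': array([-1.07391393e-03, -1.50788075e-03, -2.94955849e-04, -5.44912523e-04,
       -3.33289657e-04,  1.77194018e-05, -2.08419734e-04]), 'tau': array([ 7.52466498e-03, -9.37466812e+01,  3.67702916e+00, -4.55046237e+01,
       -4.85270249e-02,  1.68072665e-02,  7.90183663e-05]), 'ee_pos': array([ 0.15169814, -0.65735865,  0.2298647 ]), 'ee_rot': array([-3.12032203e+00, -3.55354673e-01,  2.95528129e-04]), 'force': array([ 0.22315172, -0.16558844,  0.65139224]), 'torque': array([-0.01386893, -0.02846298, -0.00554612]), 'gripper_width': 0.09408312545459302}
scene [ 0.79256649 -1.07459479  0.67605214] [-0.25742481  0.79366124 -0.55121167]
top [ 0.41993397 -0.26859759  1.02589427] [ 0.12347083  0.01692496 -0.99220386]
```

```bash
python3 -c "print()"
```

```text
(no output)
```

View pics/s0.png

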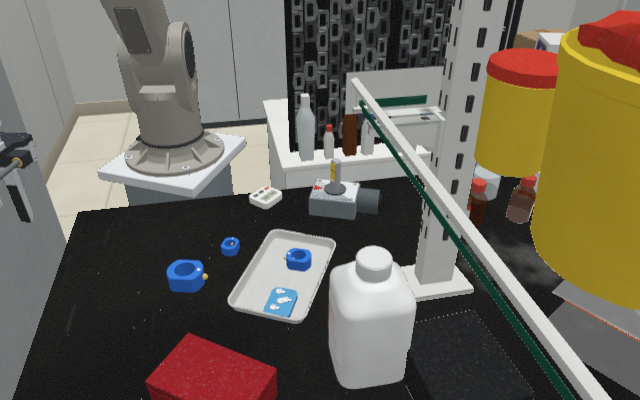

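View pics/t0.png

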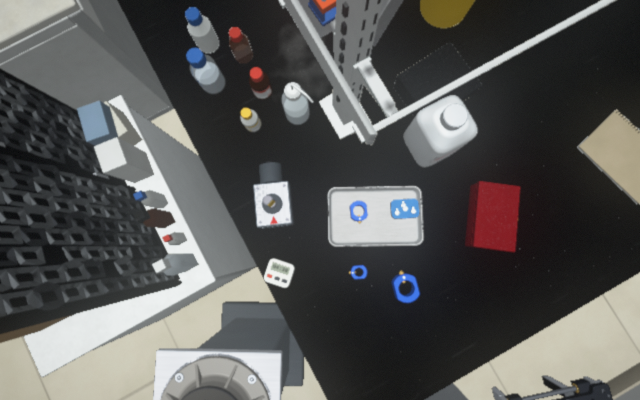

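Three things look like the collar in the top view: a small one at (359,271), a large one at (406,288) and a middle-sized one at (358,211). The last is the only one in the tray, so it fits the description. I'll confirm it in enlarged crops.

```bash
python3 - <<'E'
from h import *
crop('t0',240,150,440,300,4,'t0a')
crop('t0',245,165,305,235,8,'t0b');crop('t0',335,185,435,250,8,'t0c');crop('s0',260,140,400,340,4,'s0a')
E
```

```text
(no output)
```

View pics/t0b.png

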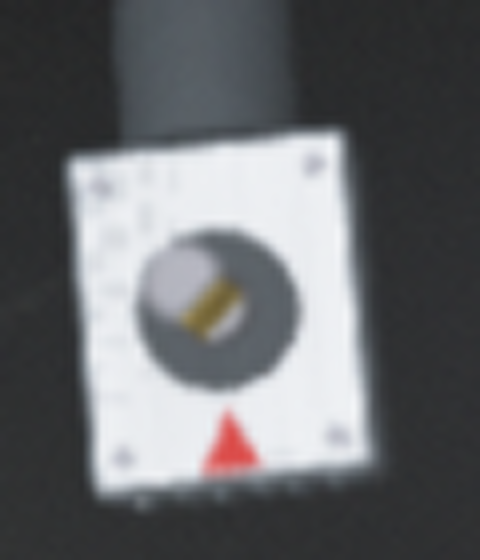

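View pics/t0c.png

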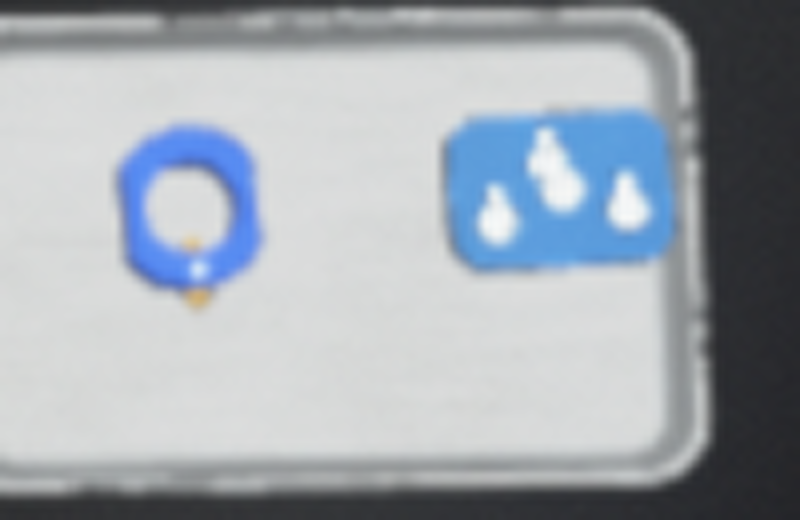

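```bash
python3 - <<'E'
from h import *
crop('s0',270,220,350,330,7,'s0b');crop('s0',300,150,390,225,8,'s0c')
E
```

```text
(no output)
```

View pics/s0c.png

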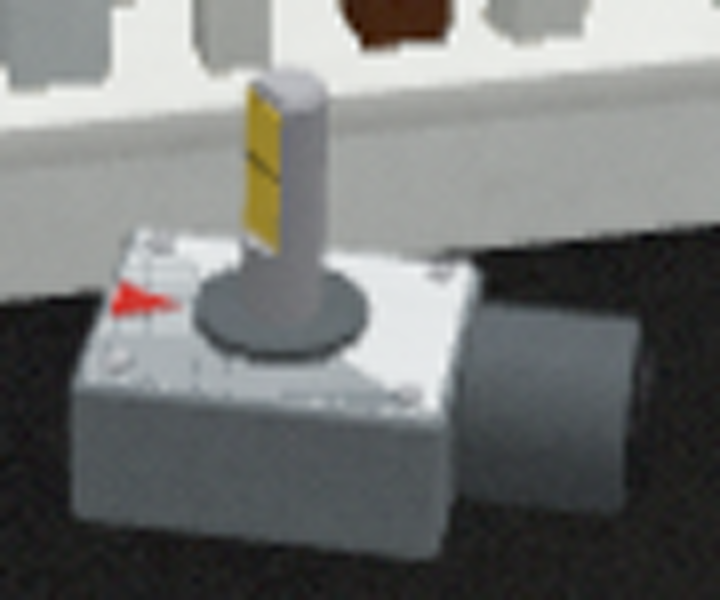

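```bash
python3 - <<'E'
from h import *
d=np.load('pics/t0.npy')
f=lambda u,v,z:world('top',d,245+u/8-.0,165+v/8,z)
C=[f(u,v,.055) for u,v in((68,157),(345,130),(372,462),(98,492))]
print(np.round(C,4),'ctr',np.mean(C,0))
C=np.array(C);
for a,b in((3,0),(2,1),(1,0),(2,3)):
    e=C[b]-C[a];print(np.linalg.norm(e),np.degrees(np.arctan2(e[1],e[0])))
print('boss',f(218,309,.061),'top',f(184,279,.135),'tri',f(228,410,.055),f(233,470,.055))
e=f(240,292,.135)-f(183,327,.135);print('flat lower?',np.degrees(np.arctan2(e[1],e[0])))
e=f(211,266,.135)-f(187,297,.135)
g=lambda u,v,z:world('top',d,335+u/8,185+v/8,z)
print('collar bore',g(190,207,.028),'outer',g(191,207,.028),'dot',g(199,269,.028),'head',g(199,300,.015))
for a in((120,180,125,250),(255,165,262,235)):
    e=g(*a[:2],.028)-g(*a[2:],.028);print('side',g(*a[:2],.028),g(*a[2:],.028),np.degrees(np.arctan2(e[1],e[0])))
print('traydir',[g(100,480,.021),g(680,480,.021)])
# depth check
print('depth z box',world('top',d,258,187),'shafttop',world('top',d,267,199),'collar',world('top',d,358,204))
# scene
ds=np.load('pics/s0.npy')
h=lambda u,v,z:world('scene',ds,300+u/8,150+v/8,z)
print('S tri',h(180,303,.055),'boss',h(282,312,.061),'top',h(290,92,.135))
# scene flat edges at base and top
print('flat bottom edges',h(246,240,.085),h(281,250,.085))
E
```

```text
[[ 0.5694 -0.0841  0.055 ]
 [ 0.5793 -0.1715  0.055 ]
 [ 0.4747 -0.1827  0.055 ]
 [ 0.464  -0.0975  0.055 ]] ctr [ 0.52186843 -0.13394511  0.055     ]
0.1062309160239581 7.234719655576273
0.10517510745624672 6.135841103664774
0.08789131488031025 96.4636216418682
0.08586638807470803 97.16287399883481
boss [ 0.52126622 -0.13395147  0.061     ] top [ 0.52203371 -0.13418505  0.135     ] tri [ 0.4902373  -0.13725806  0.055     ] [ 0.47154689 -0.13941028  0.055     ]
flat lower? -57.21160779476905
collar bore [ 0.50944522 -0.35212905  0.028     ] outer [ 0.50945021 -0.35244906  0.028     ] dot [ 0.48960391 -0.35509226  0.028     ] head [ 0.48047599 -0.35626109  0.015     ]
side [ 0.51778985 -0.32965753  0.028     ] [ 0.49531446 -0.33142041  0.028     ] 4.484881850051154
side [ 0.52329297 -0.37289625  0.028     ] [ 0.50081336 -0.37517678  0.028     ] 5.7927607617743595
traydir [array([ 0.42213918, -0.32440894,  0.021     ]), array([ 0.42525413, -0.50895697,  0.021     ])]
depth z box [ 0.56318676 -0.09613521  0.05722525] shafttop [ 0.52393467 -0.13193106  0.13580888] collar [ 0.52723559 -0.35019723  0.02710636]
S tri [ 0.49200889 -0.13213144  0.055     ] boss [ 0.5248915  -0.13657444  0.061     ] top [ 0.52585777 -0.13680279  0.135     ]
flat bottom edges [ 0.51418719 -0.13887591  0.085     ] [ 0.52544546 -0.14103698  0.085     ]
```

View pics/s0b.png

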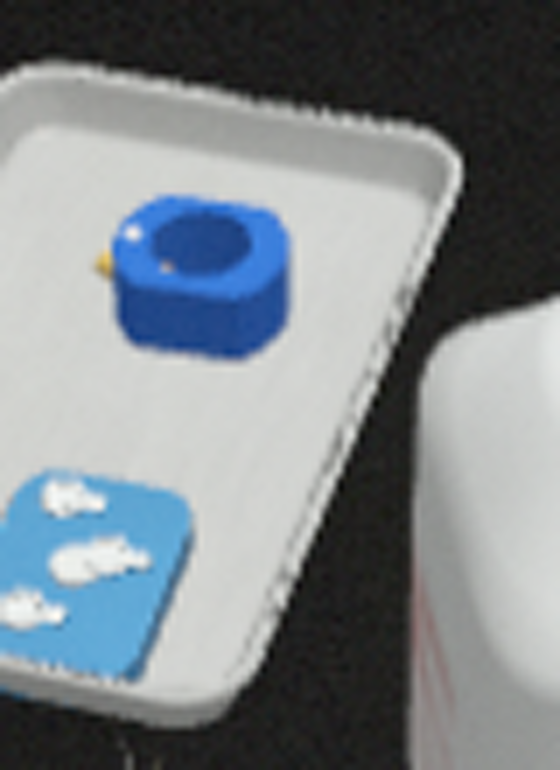

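```bash
python3 - <<'E'
from h import *
crop('t0',258,190,284,214,24,'t0d')
d=np.load('pics/t0.npy')
# obstacles: world heights in region
c=r.camera_params('top');K,R,t=[np.array(c[k]) for k in'KRt']
v,u=np.mgrid[0:400,0:640]
P=np.stack([(u-K[0,2])/K[0,0]*d,(v-K[1,2])/K[1,1]*d,d],-1).reshape(-1,3)
W=(P-t)@R; W=W[(d.ravel()>0)]
m=(W[:,2]>.15)&(W[:,0]>.2)&(W[:,0]<.9)&(W[:,1]>-.7)&(W[:,1]<.15)
Q=W[m];print(len(Q))
# coarse grid of max height
import collections
D=collections.defaultdict(float)
for x,y,z in Q: D[(round(x/.05)*.05,round(y/.05)*.05)]=max(D[(round(x/.05)*.05,round(y/.05)*.05)],z)
for k in sorted(D):print('%.2f %.2f %.2f'%(*k,D[k]),end=' | ')
print(world('top',d,250,116),world('top',d,295,100))
E
```

```text
22096
0.30 0.10 0.57 | 0.35 0.05 0.19 | 0.35 0.10 0.57 | 0.35 0.15 0.55 | 0.40 0.05 0.19 | 0.40 0.10 0.19 | 0.40 0.15 0.54 | 0.45 0.15 0.16 | 0.50 0.15 0.16 | 0.60 -0.40 0.41 | 0.60 -0.35 0.42 | 0.60 -0.30 0.41 | 0.65 -0.60 0.18 | 0.65 -0.55 0.22 | 0.65 -0.50 0.19 | 0.65 -0.45 0.41 | 0.65 -0.40 0.41 | 0.65 -0.35 0.42 | 0.65 -0.30 0.42 | 0.70 -0.60 0.19 | 0.70 -0.55 0.41 | 0.70 -0.50 0.41 | 0.70 -0.45 0.41 | 0.70 -0.40 0.37 | 0.70 -0.35 0.37 | 0.70 -0.30 0.42 | 0.70 -0.25 0.42 | 0.75 -0.65 0.41 | 0.75 -0.60 0.41 | 0.75 -0.55 0.41 | 0.75 -0.50 0.19 | 0.75 -0.45 0.16 | 0.75 -0.35 0.53 | 0.75 -0.30 0.54 | 0.75 -0.25 0.42 | 0.75 -0.20 0.21 | 0.75 -0.15 0.17 | 0.80 -0.70 0.41 | 0.80 -0.65 0.41 | 0.80 -0.60 0.41 | 0.80 -0.50 0.45 | 0.80 -0.45 0.45 | 0.80 -0.30 0.50 | 0.80 -0.25 0.43 | 0.80 -0.20 0.42 | 0.80 -0.15 0.17 | 0.85 -0.50 0.41 | 0.85 -0.45 0.42 | 0.85 -0.30 0.42 | 0.85 -0.25 0.42 | 0.85 -0.20 0.42 | 0.85 -0.15 0.36 | 0.85 0.05 0.17 | 0.90 0.05 0.17 | [ 0.73662252 -0.07551857  0.0902354 ] [ 0.75864633 -0.19134534  0.14397518]
```

View pics/t0d.png

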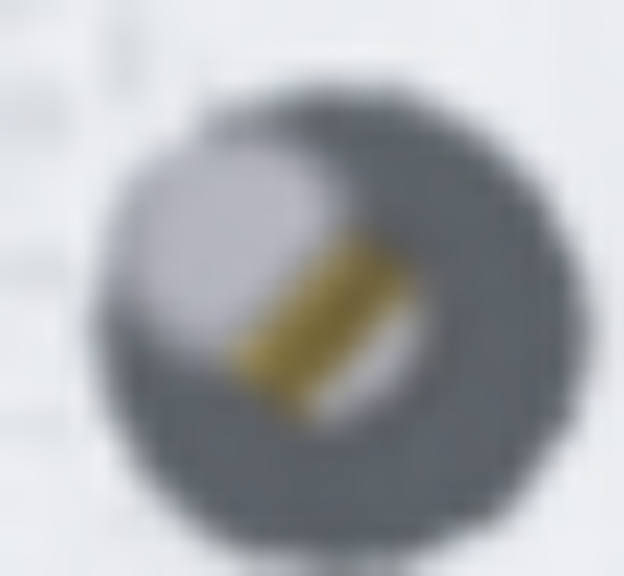

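```bash
python3 - <<'E'
from h import *
f=lambda u,v,z:world('top',None,258+u/24-.5,190+v/24-.5,z)
for a,b,z in(((232,362),(355,238),.135),((303,415),(415,285),.085)):
    A,B=f(*a,z),f(*b,z);e=B-A;print(A,B,'mid',(A+B)/2,np.linalg.norm(e),np.degrees(np.arctan2(e[1],e[0])))
    n=np.array([e[1],-e[0]])/np.linalg.norm(e[:2]); print('axis est',((A+B)/2)[:2]-n*.0075,'or',((A+B)/2)[:2]+n*.0075)
print(f(120,245,.135),f(345,245,.135),f(232,130,.135))
print('boss',f(338,320,.061),f(95,320,.061),f(585,320,.061))
d=np.load('pics/t0.npy')
c=r.camera_params('top');K,R,t=[np.array(c[k]) for k in'KRt']
v,u=np.mgrid[0:400,0:640]
P=np.stack([(u-K[0,2])/K[0,0]*d,(v-K[1,2])/K[1,1]*d,d],-1).reshape(-1,3)
W=((P-t)@R)[d.ravel()>0]
for y in np.arange(-.6,-.1,.05):
    m=(abs(W[:,1]-y)<.025)&(W[:,2]>.15)&(W[:,0]>.3);Q=W[m]
    if len(Q):print(round(y,2),Q[Q[:,0].argmin()])
E
```

```text
[ 0.51109828 -0.13262708  0.135     ] [ 0.5232471  -0.14406185  0.135     ] mid [ 0.51717269 -0.13834446  0.135     ] 0.016683764256247447 -43.265765918587604
axis est [ 0.52231306 -0.13288309] or [ 0.51203231 -0.14380583]
[ 0.51093525 -0.13237724  0.085     ] [ 0.52434242 -0.14331872  0.085     ] mid [ 0.51763883 -0.13784798  0.085     ] 0.01730515242586825 -39.217584498228945
axis est [ 0.52238084 -0.13203735] or [ 0.51289683 -0.14365861]
[ 0.52222795 -0.12146541  0.135     ] [ 0.52255588 -0.14312138  0.135     ] [ 0.53352552 -0.13187273  0.135     ]
boss [ 0.52322531 -0.13222233  0.061     ] [ 0.52283901 -0.10691529  0.061     ] [ 0.52361765 -0.15792565  0.061     ]
-0.6 [ 0.65418736 -0.57515792  0.15610707]
-0.55 [ 0.63094839 -0.52568681  0.15333945]
-0.5 [ 0.63114576 -0.52369628  0.15239823]
-0.45 [ 0.6538619  -0.42704422  0.40514246]
-0.4 [ 0.62420576 -0.37589167  0.40553253]
-0.35 [ 0.59914351 -0.34618638  0.36622891]
-0.3 [ 0.60821153 -0.32488295  0.35183865]
-0.25 [ 0.70677687 -0.27480688  0.41079469]
-0.2 [ 0.74190869 -0.22485715  0.20032395]
-0.15 [ 0.76197466 -0.17334363  0.15370491]
```

```bash
python3 -m pendant '[[30,44,0,0.17],[60,88,0,0.34],[95,132,0,0.51],[130,180,0,0.68],[165,230,0,0.86],[200,280,0,1.04],[235,325,0,1.21],[265,370,0,1.38]]' 0 30; python3 -m pendant '[[20,28,0,0.16],[40,56,0,0.32],[60,84,0,0.48],[78,108,0,0.62],[95,133,0,0.74],[107,153,0,0.81],[107,153,0,0.81],[107,153,0,0.81]]'
```

```text
time: 1.1
ee_pos: [0.4176, -0.2856, 0.2299]
ee_rot: [-2.174, -2.267, 0.001]
force: [0.5, -0.4, 0.2]
gripper_width: 0.0468
time: 2.1
ee_pos: [0.5241, -0.1334, 0.2296]
ee_rot: [-1.108, -2.939, 0.002]
force: [-0.2, -0.8, 0.5]
gripper_width: 0.0469
```

```bash
python3 - <<'E'
from h import *
snap('scene','s1');snap('top','t1')
crop('s1',280,60,400,230,3.5,'s1a');crop('t1',220,130,330,240,5,'t1a')
a=cv2.imread('pics/s1a.png');b=cv2.imread('pics/t1a.png')
H=max(a.shape[0],b.shape[0]);k=np.zeros((H,a.shape[1]+b.shape[1],3),np.uint8);k[:a.shape[0],:a.shape[1]]=a;k[:b.shape[0],a.shape[1]:]=b
k=k[:, :1000];cv2.imwrite('pics/c1.png',cv2.resize(k,None,fx=.8,fy=.8))
E
```

```text
(no output)
```

View pics/c1.png

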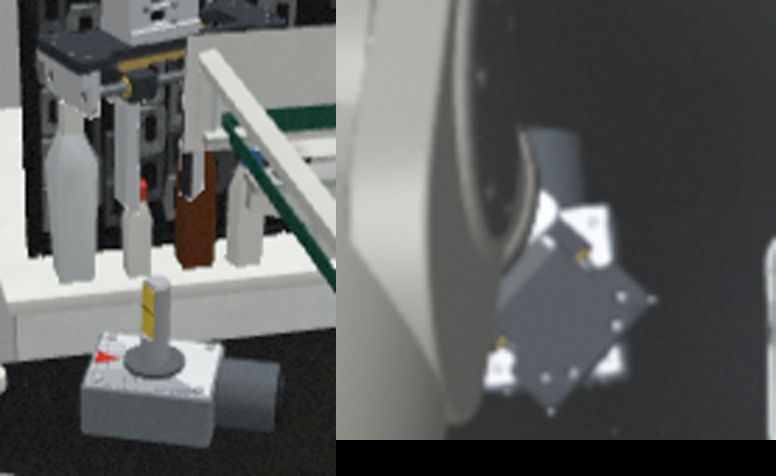

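```bash
python3 -m pendant '[[0,-1,-20,0],[0,-1,-40,0],[0,-1,-60,0],[0,-1,-78,0],[0,-1,-95,0],[0,-1,-108,0],[0,-1,-111,0],[0,-1,-111,0]]'; python3 -m pendant '[[0,0,0,0],[0,0,0,0],[0,0,0,0],[0,0,0,0],[0,0,0,0],[0,0,0,0],[0,0,0,0],[0,0,0,0]]' 1 12
```

```text
time: 3.2
ee_pos: [0.5242, -0.1346, 0.1189]
ee_rot: [-1.108, -2.939, 0.002]
force: [0.3, -1.0, 0.9]
gripper_width: 0.0474
time: 4.2
ee_pos: [0.5261, -0.1326, 0.1194]
ee_rot: [1.105, 2.938, 0.003]
force: [9.7, 9.2, -7.0]
gripper_width: 0.0193
```

```bash
python3 -m pendant '[[0,0,-0.5,0],[0.1,-0.2,-0.5,-0.12],[0.3,-0.5,-0.5,-0.26],[0.4,-0.8,-0.5,-0.40],[0.6,-1.1,-0.5,-0.54],[0.7,-1.3,-0.5,-0.66],[0.8,-1.4,-0.5,-0.735],[0.8,-1.4,-0.5,-0.735]]' 1 30; python3 - <<'E'
from h import *
s=r.read_state();print(s['force'],s['torque'],s['ee_pos'])
a=s['ee_rot'];print(np.degrees(2*np.arctan2(a[1],a[0])))
E
```

```text
time: 5.2
ee_pos: [0.5257, -0.1346, 0.1193]
ee_rot: [2.09, 2.343, -0.002]
force: [-10.0, -1.5, 15.7]
gripper_width: 0.0192
[-9.99504858 -1.51493118 15.67647884] [-0.32942371  2.49236779 -0.08949296] [ 0.52570235 -0.13459571  0.11928555]
96.55594224840438
```

```bash
python3 -m pendant '[[0,0,0,0],[0,0,0,0],[0,0,0,0],[0,0,3,0],[0,0,25,0],[0,0,60,0],[0,0,95,0],[0,0,120,0]]' -0.1; python3 -m pendant '[[-5,-20,0,-0.18],[-10,-50,0,-0.36],[-15,-80,0,-0.54],[-20,-120,0,-0.72],[-20,-160,0,-0.90],[-18,-190,0,-1.08],[-16,-210,0,-1.26],[-16,-217,0,-1.44]]' -0.28; python3 - <<'E'
from h import *
snap('scene','s2');snap('top','t2')
s=r.read_state();a=s['ee_rot'];print(np.degrees(2*np.arctan2(a[1],a[0])))
crop('s2',260,140,400,340,3,'s2a');crop('t2',245,165,305,235,8,'t2a')
a=cv2.imread('pics/s2a.png');b=cv2.imread('pics/t2a.png')
k=np.zeros((600,900,3),np.uint8);k[:a.shape[0],:420]=a[:600];k[:560,420:900]=b
cv2.imwrite('pics/c2.png',cv2.resize(k,(800,533)))
E
```

```text
time: 6.2
ee_pos: [0.526, -0.1346, 0.241]
ee_rot: [2.089, 2.343, -0.002]
force: [-0.3, -0.4, -1.1]
gripper_width: 0.0518
time: 7.2
ee_pos: [0.5098, -0.3529, 0.241]
ee_rot: [3.118, 0.373, -0.004]
force: [0.1, -0.5, -0.1]
gripper_width: 0.0602
13.842471538470155
```

View pics/c2.png

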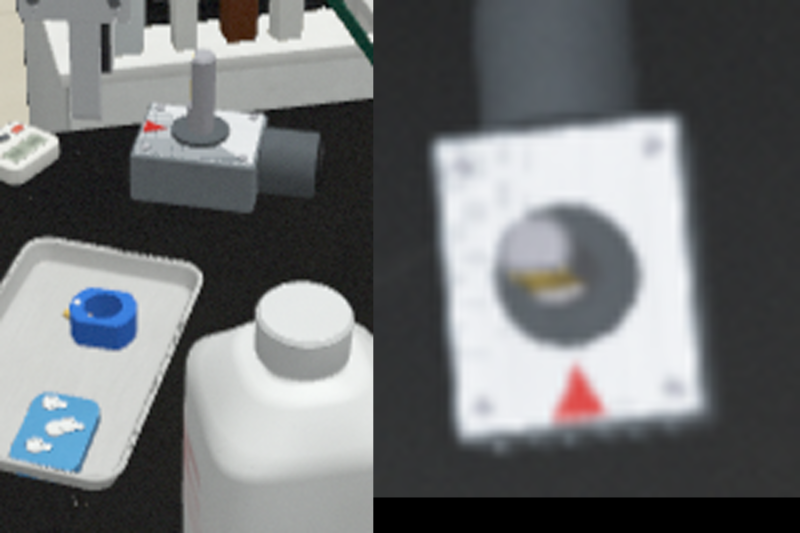

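```bash
python3 - <<'E'
from h import *
crop('t2',258,190,284,214,24,'t2d')
crop('t2',245,165,305,235,8,'t2b')
E
```

```text
(no output)
```

View pics/t2d.png

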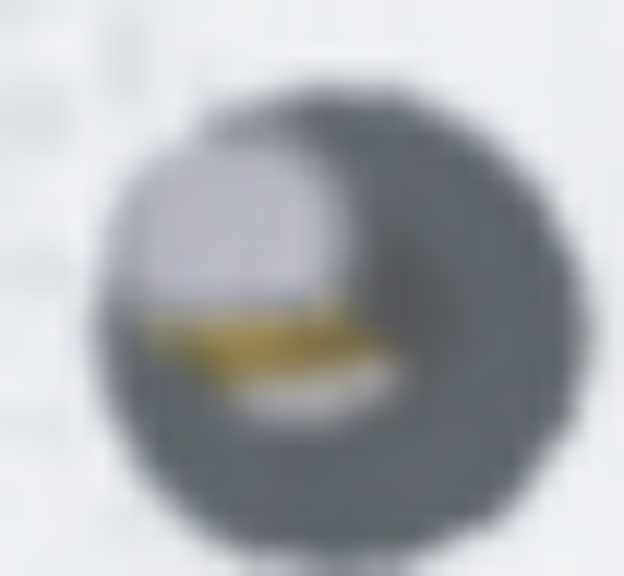

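View pics/t2b.png

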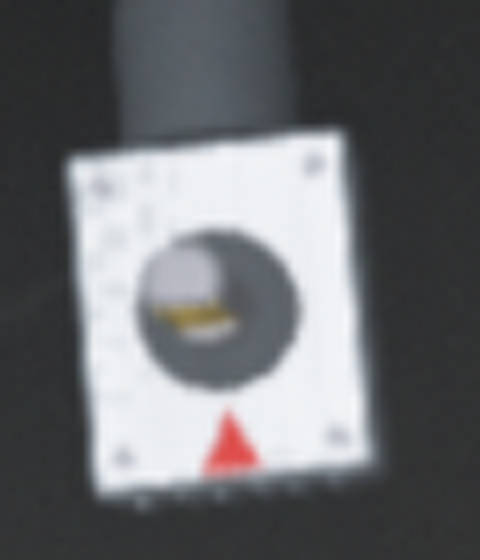

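```bash
python3 - <<'E'
from h import *
p=cv2.imread('pics/t2.png')
q=cv2.resize(p[165:235,245:305],None,fx=8,fy=8,interpolation=cv2.INTER_CUBIC)
g=cv2.cvtColor(q,cv2.COLOR_BGR2GRAY);m=(g>145).astype(np.uint8)
m=cv2.morphologyEx(m,cv2.MORPH_CLOSE,np.ones((9,9)))
cs,_=cv2.findContours(m,cv2.RETR_EXTERNAL,cv2.CHAIN_APPROX_NONE);c=max(cs,key=cv2.contourArea)[:,0].astype(float)
W=np.array([world('top',None,245+(u+.5)/8-.5,165+(v+.5)/8-.5,.055)[:2] for u,v in c])
ctr=np.mean(cv2.boxPoints(cv2.minAreaRect((W*1000).astype(np.float32))),0);print(ctr,cv2.minAreaRect((W*1000).astype(np.float32)))
a=np.radians(6.7);Rm=np.array([[np.cos(a),np.sin(a)],[-np.sin(a),np.cos(a)]])
L=(W*1000-ctr)@Rm.T
for i,s,o in((0,1,'+x'),(0,-1,'-x'),(1,1,'+y'),(1,-1,'-y')):
    half=[52,43][i]; k=(L[:,i]*s>half-4)&(abs(L[:,1-i])<[36,44][i])
    x=L[k];f=np.polyfit(x[:,1-i],x[:,i],1)
    for _ in range(3):
        rr=x[:,i]-np.polyval(f,x[:,1-i]);x2=x[abs(rr)<1];f=np.polyfit(x2[:,1-i],x2[:,i],1)
    print(o,'dev deg',np.degrees(f[0])*(1 if i==1 else -1),'off',f[1],len(x2))
# flat upper edge and lower edge at shaft
f=lambda u,v,z:world('top',None,258+u/24-.5,190+v/24-.5,z)
for a,b,z in(((145,318),(345,300),.135),((225,390),(395,350),.085)):
    e=f(*b,z)-f(*a,z);print(np.degrees(np.arctan2(e[1],e[0]))+90)
E
```

```text
[ 522.4979  -132.34367] ((522.4979248046875, -132.3436737060547), (107.21659851074219, 87.02529907226562), 6.798809051513672)
+x dev deg 0.381405167355848 off 53.05869239178766 227
-x dev deg 0.4361635187346885 off -52.980490486381804 202
+y dev deg -0.04726638710023055 off 42.902819155982044 278
-y dev deg 0.22783221962174052 off -43.07230074795909 278
6.044362681532959
14.21201938695522
```

```bash
python3 -m pendant '[[0,0,-30,-0.06],[0,0,-65,-0.12],[0,0,-100,-0.125],[0,0,-130,-0.125],[0,0,-160,-0.125],[0,0,-172,-0.125],[0,0,-175,-0.125],[0,0,-175,-0.125]]' -0.28 15; python3 - <<'E'
from h import *
snap('scene','s3');crop('s3',250,210,350,310,6,'s3a')
E
```

```text
time: 8.3
ee_pos: [0.5103, -0.3525, 0.0668]
ee_rot: [3.134, 0.185, -0.003]
force: [0.1, 0.2, 0.2]
gripper_width: 0.0599
```

View pics/s3a.png

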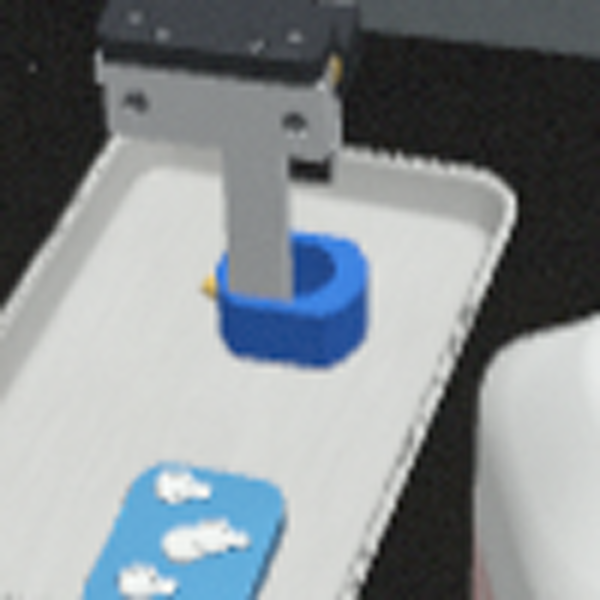

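```bash
python3 - <<'E'
from h import *
tr=lambda X:(pix('scene',X)-[250,210]+.5)*6
a=np.radians(6.7);R=np.array([[np.cos(a),-np.sin(a)],[np.sin(a),np.cos(a)]])
c=np.array([.5103,-.3525])
def P(x,y,z):return np.r_[c+R@[x,y],z]
print('finger tip edges',tr(P(-.008,-.030,.0418)),tr(P(.008,-.030,.0418)),tr(P(-.008,-.041,.0418)),tr(P(.008,-.041,.0418)))
th=np.linspace(0,2*np.pi,60)
o=np.array([tr(P(.015*np.cos(t),.015*np.sin(t),.028)) for t in th]);print('bore',o.min(0),o.max(0))
print('head',tr(P(-.031,0,.015)))
o=np.array([tr(P(.026*np.cos(t),np.clip(.026*np.sin(t),-.021,.021),z)) for t in th for z in(.002,.028)]);print('outer',o.min(0),o.max(0))
# same on s0b crop
tr=lambda X:(pix('scene',X)-[270,220]+.5)*7
o=np.array([tr(P(.015*np.cos(t),.015*np.sin(t),.028)) for t in th]);print('s0b bore',o.min(0),o.max(0),tr(P(-.031,0,.015)))
E
```

```text
finger tip edges [244.69157051 294.89802305] [291.80788297 301.22019489] [236.38395225 316.37577147] [283.91922726 322.81553026]
bore [246.4440395  244.72284077] [334.51270125 301.55949973]
head [203.9556959  290.26453603]
outer [214.08896698 229.40528445] [367.43153722 376.83362597]
s0b bore [147.51804609 215.5099809 ] [250.26481813 281.81941635] [ 97.94831188 268.6419587 ]
```

```bash
python3 -m pendant '[[0,0,-12,0],[0,0,-24,0],[0,0,-33,0],[0,0,-36,0],[0,0,-36,0],[0,0,-36,0],[0,0,-36,0],[0,0,-36,0]]' -0.28 15;  python3 -m pendant '[[0,0,0,0],[0,0,0,0],[0,0,0,0],[0,0,0,0],[0,0,0,0],[0,0,0,0],[0,0,0,0],[0,0,0,0]]' 1 25
```

```text
time: 9.35
ee_pos: [0.5104, -0.3526, 0.0312]
ee_rot: [3.134, 0.184, -0.002]
force: [0.2, 0.4, -0.1]
gripper_width: 0.06
time: 10.35
ee_pos: [0.5105, -0.3526, 0.0313]
ee_rot: [3.134, 0.184, -0.002]
force: [-1.2, 1.0, 3.1]
gripper_width: 0.0417
```

```bash
python3 -m pendant '[[0,0,4,0],[0,0,20,0],[0,0,45,0],[0,0,80,0],[0,0,115,0],[0,0,145,0],[0,0,165,0],[0,0,170,0]]' 1 35; python3 -m pendant '[[-2,30,0,0],[-4,65,0,0],[-6,100,0,0],[-6,130,0,0],[-5,155,0,0],[-4,165,0,0],[-4,165,0,0],[-4,165,0,0]]';  python3 - <<'E'
from h import *
snap('scene','s4');snap('top','t4')
crop('s4',260,80,400,230,5,'s4a')
E
```

```text
time: 11.35
ee_pos: [0.511, -0.353, 0.2035]
ee_rot: [3.132, 0.184, 0.001]
force: [0.1, -0.2, -1.2]
gripper_width: 0.0414
time: 12.35
ee_pos: [0.5068, -0.189, 0.2034]
ee_rot: [3.132, 0.182, 0.001]
force: [0.3, 0.4, -1.7]
gripper_width: 0.0419
```

View pics/s4a.png

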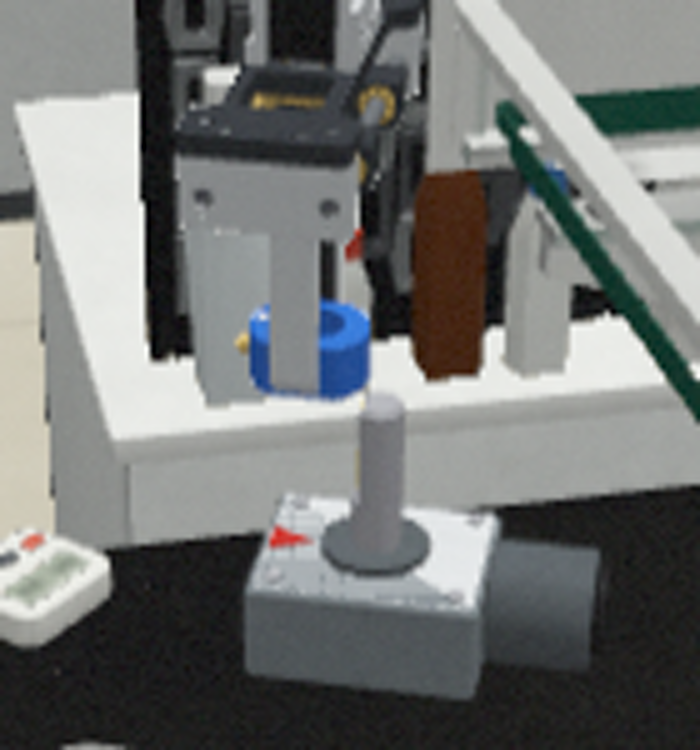

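View pics/t4.png

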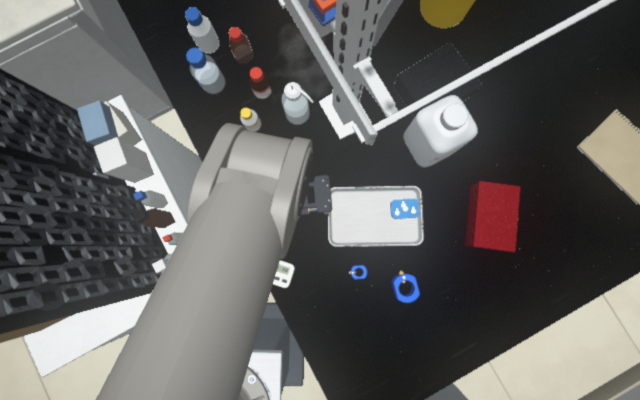

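```bash
python3 - <<'E'
from h import *
tr=lambda X:(pix('scene',X)-[260,80]+.5)*5
a=np.radians(6.7);R=np.array([[np.cos(a),-np.sin(a)],[np.sin(a),np.cos(a)]])
th=np.linspace(0,2*np.pi,120)
def show(c,z0,n):
    P=lambda x,y,z:np.r_[c+R@[x,y],z]
    o=np.array([tr(P(.026*np.cos(t),np.clip(.026*np.sin(t),-.021,.021),z0+z)) for t in th for z in(0,.026)]);print(n,'outer',o.min(0),o.max(0))
    print(' head',tr(P(-.031,0,z0+.013)),'finger edges',tr(P(-.008,-.021,z0+.004)),tr(P(.008,-.021,z0+.004)))
show(np.array([.5068,-.189]),.2034-.0293,'nominal')
show(np.array([.5088,-.192]),.2034-.0293,'biased')
c=np.array([.5233,-.1332])
for c in (np.array([.5233,-.1332]),):
    for z in(.135,.09):
        o=np.array([tr(np.r_[c+.012*np.array([np.cos(t),np.sin(t)]),z]) for t in th]);print('shaft',z,o.min(0),o.max(0))
E
python3 - <<'E'
import sys;sys.path.insert(0,'.')
import cv2
p=cv2.imread('pics/s4.png')[128:182,300:352];cv2.imwrite('pics/s4b.png',cv2.resize(p,None,fx=11,fy=11,interpolation=cv2.INTER_CUBIC))
E
```

```text
nominal outer [247.30149657 300.42160695] [370.03876633 406.29056747]
 head [237.65114703 345.86034136] finger edges [280.18698018 392.62777921] [317.37760225 396.30379312]
biased outer [249.44262624 304.05354489] [372.52317119 410.30765322]
 head [239.73883606 349.64324391] finger edges [282.42632131 396.60044201] [319.72722847 400.29686377]
shaft 0.135 [354.21194192 392.77758695] [407.01278218 418.4034685 ]
shaft 0.09 [352.90777979 477.30258482] [404.55792298 503.86410879]
```

View pics/s4b.png

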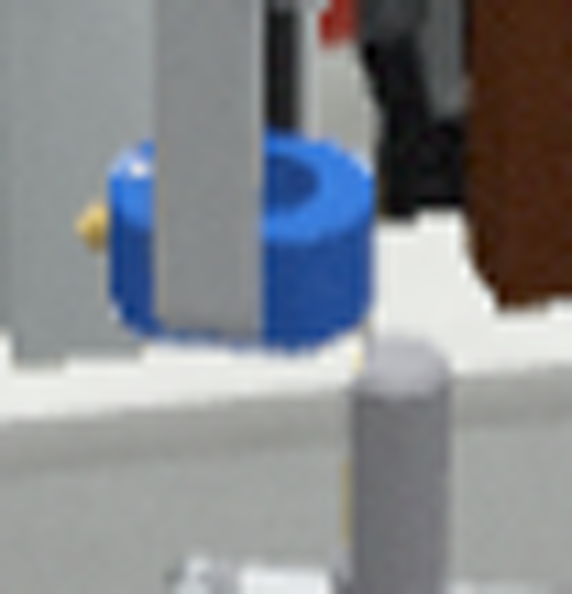

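```bash
python3 -m pendant '[[5,18,0,0],[10,36,0,0],[14,50,0,0],[16,56,0,0],[16,56,-10,0],[16,56,-25,0],[16,56,-33,0],[16,56,-33,0]]' 1 35; python3 - <<'E'
from h import *
s=r.read_state();print(s['ee_pos'],s['force'],s['torque'])
snap('scene','s5');crop('s5',305,125,375,190,11,'s5a')
E
```

```text
time: 13.45
ee_pos: [0.5222, -0.1332, 0.1694]
ee_rot: [3.133, 0.181, -0.002]
force: [0.2, 0.2, -1.1]
gripper_width: 0.0416
[ 0.52222539 -0.13315824  0.16940712] [ 0.2276256   0.17357377 -1.08217878] [-0.01695004  0.01372939 -0.03660213]
```

View pics/s5a.png

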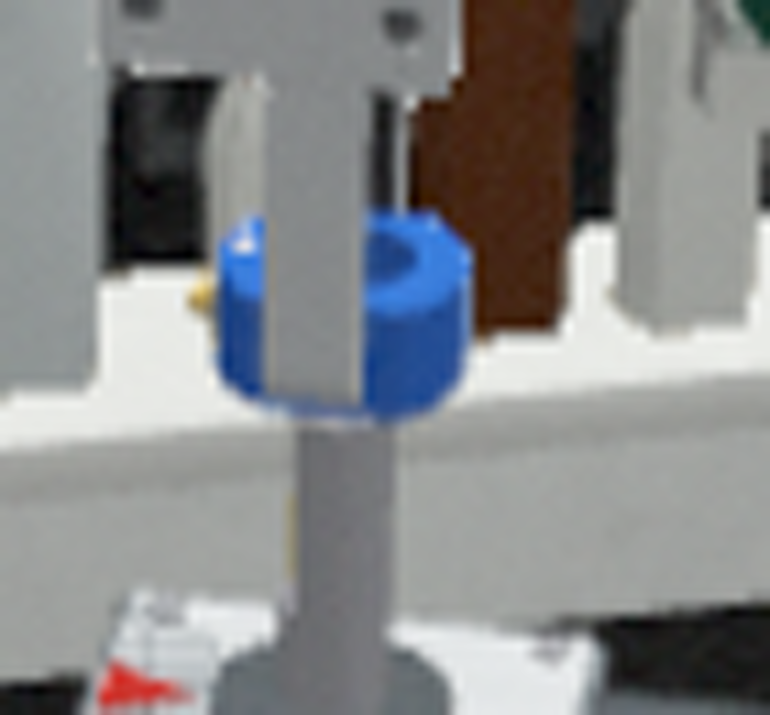

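```bash
python3 -m pendant '[[0.3,0,-2,0],[0.3,0,-4,0],[0.3,0,-6,0],[0.3,0,-8,0],[0.3,0,-10,0],[0.3,0,-12,0],[0.3,0,-13,0],[0.3,0,-13,0]]' 1 35; python3 -c "
from cell import r
s=r.read_state();print(s['ee_pos'],s['force'],s['torque'])"
```

```text
time: 14.5
ee_pos: [0.5229, -0.1331, 0.1569]
ee_rot: [3.132, 0.181, -0.0]
force: [0.1, -0.9, -1.0]
gripper_width: 0.0416
[ 0.52285393 -0.13313352  0.15693231] [ 0.08234707 -0.92744159 -1.00144217] [ 0.01925564 -0.01267939  0.04774328]
```

```bash
python3 -m pendant '[[0,0,-1.5,0],[0,0,-3,0],[0,0,-4.5,0],[0,0,-6,0],[0,0,-7.5,0],[0,0,-9,0],[0,0,-10,0],[0,0,-10,0]]' 1 35; python3 -c "
from cell import r
s=r.read_state();print(s['ee_pos'],s['force'],s['torque'])"
```

```text
time: 15.5
ee_pos: [0.5228, -0.1331, 0.1469]
ee_rot: [3.132, 0.181, -0.001]
force: [-0.3, -0.1, -1.1]
gripper_width: 0.0418
[ 0.52281914 -0.13310519  0.14686905] [-0.29178103 -0.09477916 -1.09785532] [ 5.96862564e-05  4.25928327e-02 -3.10817886e-02]
```

```bash
python3 -m pendant '[[0,0,-3,0],[0,0,-7,0],[0,0,-11,0],[0,0,-15,0],[0,0,-18,0],[0,0,-20,0],[0,0,-20.6,0],[0,0,-20.6,0]]' 1 35; python3 - <<'E'
from h import *
s=r.read_state();print(s['ee_pos'],s['force'],s['torque'])
snap('scene','s6');crop('s6',305,125,375,190,11,'s6a');snap('top','t6')
E
```

```text
time: 16.5
ee_pos: [0.5229, -0.1331, 0.1263]
ee_rot: [3.132, 0.181, -0.0]
force: [0.4, -0.1, -1.4]
gripper_width: 0.0416
[ 0.52287736 -0.13312109  0.12631975] [ 0.36943914 -0.14289478 -1.38704941] [ 0.01961913  0.00380419 -0.01352508]
```

View pics/s6a.png

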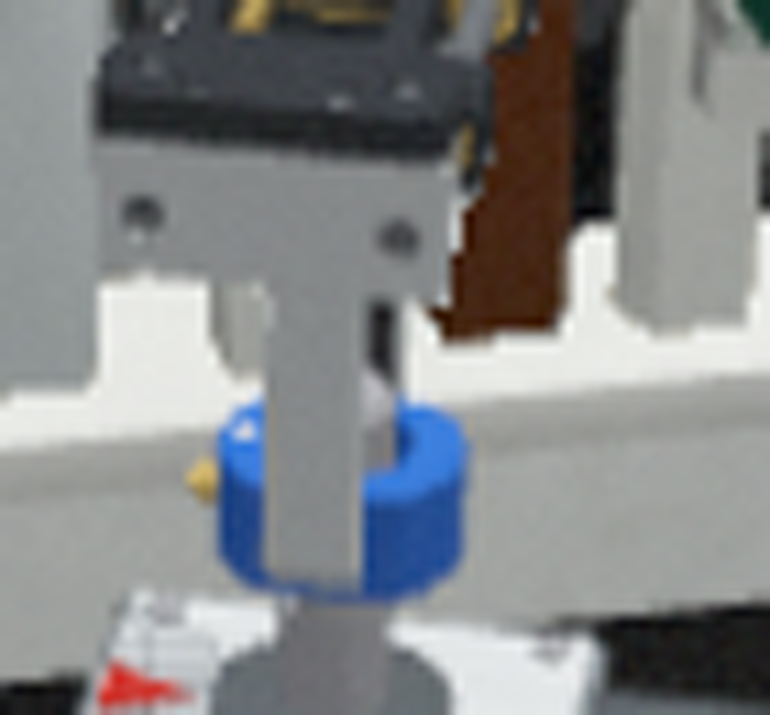

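```bash
python3 -m pendant '[[0.3,0,0,0],[0.6,0.1,0,0],[0.9,0.1,0,0],[1.2,0.1,0,0],[1.4,0.2,0,0],[1.6,0.2,0,0],[1.6,0.2,0,0],[1.6,0.2,0,0]]' 1 35; python3 -c "
from cell import r
s=r.read_state();print(s['ee_pos'],s['force'],s['torque'])"
```

```text
time: 17.6
ee_pos: [0.5243, -0.133, 0.1263]
ee_rot: [3.132, 0.181, -0.001]
force: [-2.3, -0.4, -1.0]
gripper_width: 0.0417
[ 0.52428793 -0.13300046  0.12631394] [-2.26916807 -0.44336416 -1.03678435] [-0.13898867  0.57055726 -0.04493557]
```

```bash
python3 -m pendant '[[0.3,0,0,0],[0.5,0,0,0],[0.6,0.1,0,0],[0.6,0.1,0,0],[0.6,0.1,0,0],[0.6,0.1,0,0],[0.6,0.1,0,0],[0.6,0.1,0,0]]' 1 35; python3 - <<'E'
from h import *
s=r.read_state();print(s['ee_pos'],s['force'],s['torque'])
snap('scene','s7');crop('s7',305,125,375,190,11,'s7a')
E
```

```text
time: 18.6
ee_pos: [0.5245, -0.133, 0.1262]
ee_rot: [3.132, 0.181, -0.002]
force: [-5.4, -0.8, 1.3]
gripper_width: 0.0419
[ 0.52446433 -0.13295417  0.12621567] [-5.43879278 -0.81551829  1.33536403] [-0.2407503   1.36622701  0.00445734]
```

View pics/s7a.png

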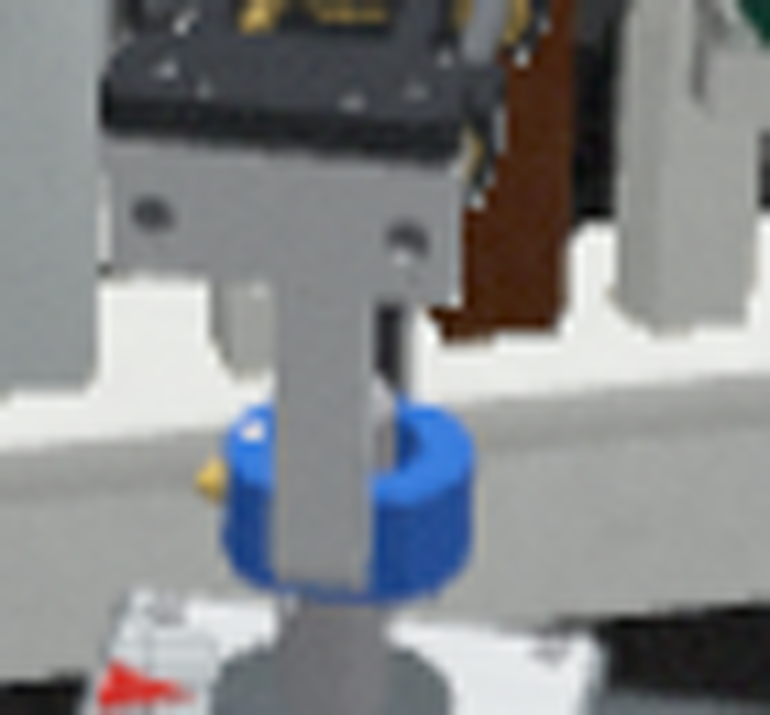

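```bash
python3 - <<'E'
from h import *
tr=lambda X:(pix('scene',X)-[305,125]+.5)*11
a=np.radians(6.8);u=np.array([np.cos(a),np.sin(a)]);n=np.array([-u[1],u[0]])
ax=np.array([.5233,-.1332]);c=ax+.0023*u
P=lambda x,y,z:np.r_[c+x*u+y*n,z]
print('head',tr(P(-.031,0,.110)),'top face +x',tr(P(.026,0,.123)),'near side low mid',tr(P(.010,-.021,.097)),'dot~',tr(P(-.020,0,.123)))
# pixel scale per mm z and shaft check vs seen
print(tr(P(-.031,0,.111))-tr(P(-.031,0,.110)))
th=np.linspace(0,2*np.pi,90)
print('boss',np.ptp([tr(np.r_[ax+.0255*np.array([np.cos(t),np.sin(t)]),.061]) for t in th],0),np.mean([tr(np.r_[ax+.0255*np.array([np.cos(t),np.sin(t)]),.061]) for t in th],0))
s=r.read_state();print(s['force'],s['time'])
E
```

```text
head [205.35460625 488.28983069] top face +x [475.95676022 461.15236394] near side low mid [380.12022812 612.21372764] dot~ [257.50291101 439.37001162]
[ 0.02575692 -4.13616463]
boss [238.16338967 126.76287909] [336.93376164 701.07149559]
[-4.82992196 -1.47939542  1.78862906] 18.65
```

```bash
python3 - <<'E'
from cell import r
s=r.read_state();print(s['time'],s['ee_pos'],s['force'],s['gripper_width'])
print(r.job_done())
s=r.read_state();print(s['time'],s['ee_pos'],s['force'],s['gripper_width'])
E
```

```text
18.65 [ 0.52445517 -0.13295836  0.12621054] [-4.82992196 -1.47939542  1.78862906] 0.041707818208570474
the job is handed in; nothing more can be done
None
the job is handed in; nothing more can be done
```

The job is handed in at 18.7 s. The blue collar is on the shaft, still gripped upright, with its set screw pressed lightly against the yellow flat.

- **Shaft:** I gripped it squarely across the flat (19.3 mm read, 19.5 mm nominal) and turned it about -0.73 rad. The jaws ended at 6.6°, against about 6.9° measured for the drive, so the flat faces the pointer to within about a degree. The edges of the flat in the top picture gave 6° and 14°. They are only a few pixels long, so I trusted the jaw reading.
- **Collar:** I took the middle-sized one from the tray (41.7 mm across the jaws) and lowered it over the shaft without any contact force.
- **Final hold:** I then moved it toward the flat until it touched. The last reading was about 5 N of push, with a 35 N grip. The position readings put the screw at about 110 mm height, level with the black line.
- **Disagreement:** In the scene camera the collar appears about 1 to 2 mm higher than those readings say. The same camera already showed a similar offset when the collar was in the tray, so I treated it as calibration error. The black line itself was hidden and I could not see the screw against it.
- **Not checked:** I did not test the sideways centring of the screw on the flat by touch; I estimate it is within about 1 mm.

I did not touch the float, the bottle or the other collars.

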